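Seat the curry-puff die and clamp it

TASK

Take the steel die plate from the orange tray by its rib, lay it in the recess of the curry-puff press and press it down past the stiff lifters until you feel it bottom out, level and fully home: bear on it there with 20 to 25 N for half a second, never over 38 N even as a jolt, which bends the seat. Only once it is home, swing the hinged clamp frame over, close it flat on the press and let go. Leave the bowl, squeeze bottle and wooden turner alone.

Things in the scene. Friction and masses are not known exactly. Their poses are not given: they have to be found in the camera images.
- press: Cast aluminium base of a hand curry-puff press, fixed on levelling feet 3 to 19 mm high, turned up to 0.3 rad; 160 (x) by 136 (y) by 48 mm. Origin: its underside (on top of the feet), below the recess centre; x points from its front edge (67 mm from the origin, nearest the robot) to the hinge side, y to its left, z up. The recess is 94 (x) by 104 mm (y), 18 mm deep, walls 16 mm or more, rim 48 mm above the origin.
- press_seat (a point): Centre of the recess floor (the rigid seat), 30 mm above the press's origin, axes as the press. In the floor, at y = +-36 mm, are two lifters (40 by 12 mm) that start 4 to 8 mm above it, each at its own unmeasured height, so a die laid in sits proud, often tilted. Each slides down stiffly at about 6 N and stays where pushed; together they yield at 7 to 13 N, well before the seat is felt.
- die: Loose steel die plate, about 0.4 kg, 90 (x) by 100 (y) by 18 mm thick, 4 mm chamfer round its lower edge, two low half-moon outlines and an upright grip rib on top. Origin: centre of its underside; z up, rib along x. It fits the recess with 2 mm to spare all round, x along the press's x, either way round; fully home its top is flush with the rim. It starts flat in the tray (floor 4 mm thick).
- die_rib (a point): Centre of the top face of the die's grip rib, 50 mm above the die's underside. The rib is 60 mm long (die x), 16 mm wide (die y) and stands 32 mm above the plate; it may be gripped across its width or pressed on from above.
- clamp (a joint): Angle of the hinged steel clamp frame: 0 = closed, flat over the die's two sides; grows as it opens upward; pi/2 = upright; stop at 1.95. It starts open, about upright. The hinge is stiff (about 0.4 N m) and stays where it is left; the frame weighs 0.25 kg.
- clamp_hinge (a point): Hinge axis of the clamp (along the press's y), 85 mm behind the recess centre (press +x), 56 mm above the press's origin.
- clamp_bar (a point): Middle of the round cross bar (16 mm thick, 98 mm long, along the press's y) at the clamp's free end, 165 mm from the hinge axis. Two arms (12 mm square, at y = +-43 mm) join it to the hinge; the rib passes between them. Closed, the bar's centre lies 80 mm in front of the recess centre, 56 mm above its origin; the arms clear a home die by 2 mm. Push it from behind (+x), then down.
- tray: Shallow loose orange plastic tray, 200 mm (x) by 190 mm (y), rim 16 mm high, floor 4 mm. Origin under its centre. The die starts in it.
- bowl: White ceramic bowl, 130 mm across, 55 mm high, origin under its centre. Bystander.
- squeeze: Empty squeeze bottle with a flip-top lid, 60 mm across, 180 mm high, origin under its centre. Bystander.
- turner: Wooden turner, 275 mm long, lying on the flat griddle (18 mm high, fixed, beyond the press). Origin near its middle. Bystander.
There are look-alikes about, which are no part of the job. What is shaped like the die but pink or turquoise is not meant.

How it is judged:
By the outcome, as a careful person would: the job done as asked, in the order asked, and still so for the second after the job is handed in, with the robot touching nothing.
It also fails if it takes over 72 s, if anything falls off the work surface, if the arm or the gripper's body presses on something with over 40 N, if the wrist force passes 120 N, or if a joint passes its speed limit or range.

ROBOT

A 6-joint arm with a two-finger parallel gripper is mounted at the origin on the work surface. World frame = base frame: x ahead of the robot, y to its left, z up, the work surface at z = 0. Lengths are in m, angles in rad, forces in N, time in s.
With the tool pointing down it reaches from about 0.4 to 0.825 m from the base axis. Payload 7 kg.
Tool frame: the origin (TCP) lies at the very end of the fingers, on their centre line; the grasp point (between the pads) lies 19 mm behind it; z points along the fingers, y is the line along which they close (so a half turn about z gives the same grasp; the last joint's range is limited). The gripper opens to 85 mm and grips with 20 to 120 N. Pads are 22 mm wide; open, the fingers measure 114 mm over their backs; the gripper's body (76 mm by 85 mm) begins 54 mm behind the grasp point. The pads swing forward as they close: fully open they stand 13 mm farther back than shut.
Start: joints at [-1.022, 0.359, 0.012, 0, -1.224, -0.288], TCP at [0.174, -0.652, 0.231] pointing down, gripper open.
Joint ranges: [-3.07, 3.07], [-1.43, 2.12], [-1.02, 1.25], [-3.03, 1.67], [-3.05, -0], [-3.03, 3.03]. Speed limits (rad/s): [2.39, 2.39, 3.01, 3.14, 3.14, 3.14].

INTERFACE

Orientations are given as a 3x3 rotation matrix whose columns are the frame's x, y, z axes.
In Python, from bench import robot gives the robot as it stands. Calls block until the motion is done:
- robot.movep(position, orientation): joint-space move of the TCP to a pose.
- robot.movel(position, orientation=None, feed=0.15): straight line of the TCP; orientation=None keeps the orientation; feed is the mean speed in m/s.
- robot.move_joints(angles): joint-space move.
- robot.move_gripper(opening, grasp_force=None): finger opening in m; grasp_force is the grip in N (None keeps the last); returns when the fingers have stopped.
- robot.sleep(seconds).
- robot.solve_ik(position, orientation): joint angles nearest the present ones, or None.
- robot.read_camera(name): name is "scene" or "top"; returns the picture (420x560x3 uint8, blue, green, red); there is no depth.
- robot.get_calibration(name): a dict with "fovy" (degrees; the focal length in pixels is half the picture's height over the tangent of half this angle, whatever the lens; pixels are square), "cx", "cy" (the principal point, pixels), "R" (3x3) and "t" (3): a world point X has camera coordinates R X + t. Camera axes: x right, y down, z forward; pixel columns grow to the right and rows downward; lengths in m; the calibration is good to about 2 mm. A picture is of the moment at which its call begins. get_calibration takes no time and is no camera call.
A pose or a line that the arm cannot do raises robot.Unreachable and nothing moves.
- robot.finish_job(): hands the job in; it is judged then, once.
Trained networks look in the newest picture that a camera, given by its name, has taken for a name from the list of things; names that differ only in an ending like _2 or _b are one class to them, and where a whole thing is asked for, a point or a joint stands for the part that bears it (a point fixed in the world has none). Each returns a list of dicts, best first, with "p" (0 to 1); they miss things now and then, are a little off and sometimes report something else, mostly with a low value. They report only what shows in the picture. A call takes as long as a camera call. They do not tell look-alikes from the thing itself.
- robot.look_for(label, camera): "centre" ([row, column] as shares, 0 to 1, of the picture: columns of its width, rows of its height, amid what is visible of it).
- robot.mark_of(label, camera): "centre" ([row, column] as shares, 0 to 1, of the picture: columns of its width, rows of its height: a listed point, or the origin of a listed thing).
Readings, each from a call of its own:
- robot.current_time_s(): time.
- robot.current_joint_positions(): joint angles.
- robot.current_dq(): joint speeds.
- robot.current_effort(): joint torques, N m.
- robot.current_tool_pos(): TCP position.
- robot.current_ee_rot(): TCP orientation.
- robot.current_force(): force on the tool from outside, world axes, zero at the start.
- robot.current_torque(): the same for the moment, N m.
- robot.current_grip_width(): finger opening in m.
- robot.current_finger_force(): force on a finger pad.
Only numpy, scipy, OpenCV 4.12 (cv2) and the standard library are available. Lean on these libraries where they do the work, as an engineer would, in place of code of your own. Each camera call takes 0.05 s, during which the arm holds its last target. There are 200 camera calls.

## Working session

There is one attempt and no reset: what is moved stays moved. The work goes in short steps, each a Python script; the robot and the scene stay as the last script left them, time stands still between calls to the robot, and variables do not carry over. Pictures are saved under pics/ and viewed, at most 10 in all, crops included, and the job is handed in when it is done.

```bash
mkdir -p pics; ls; cat > h.py <<'E'
import numpy as np, cv2
from bench import robot
def ray(cam,rc):
    k=robot.get_calibration(cam); f=210/np.tan(np.radians(k["fovy"])/2)
    R=np.array(k["R"]);t=np.array(k["t"])
    d=np.array([(rc[1]*560-k["cx"])/f,(rc[0]*420-k["cy"])/f,1.0])
    return -R.T@t, R.T@d
def atz(cam,rc,z):
    o,d=ray(cam,rc); return o+d*(z-o[2])/d[2]
def proj(cam,X):
    k=robot.get_calibration(cam); f=210/np.tan(np.radians(k["fovy"])/2)
    c=np.array(k["R"])@np.array(X)+np.array(k["t"]); return np.array([c[0]/c[2]*f+k["cx"],c[1]/c[2]*f+k["cy"]])
def tri(rc1,rc2):
    o1,d1=ray("scene",rc1);o2,d2=ray("top",rc2)
    A=np.stack([d1,-d2],1);s=np.linalg.lstsq(A,o2-o1,rcond=None)[0]
    p,q=o1+s[0]*d1,o2+s[1]*d2
    return (p+q)/2,np.linalg.norm(p-q)
def down(yaw):  # tool z down, tool y at angle yaw+90deg
    c,s=np.cos(yaw),np.sin(yaw)
    return np.array([[c,s,0],[s,-c,0],[0,0,-1.]])
E
python3 - <<'E'
from h import *
ims={}
for c in("scene","top"):
    im=np.array(robot.read_camera(c)); ims[c]=im; cv2.imwrite(f"pics/{c}0.png",im)
    k=robot.get_calibration(c); print(c,k["fovy"],k["cx"],k["cy"],(-np.array(k["R"]).T@np.array(k["t"])).round(3))
    for l in("die","die_rib","press","press_seat","clamp_hinge","clamp_bar","tray","bowl","squeeze","turner"):
        print(l,[(round(r["p"],2),int(r["centre"][1]*560),int(r["centre"][0]*420)) for r in robot.mark_of(l,c)][:4])
print(robot.current_ee_rot(),robot.current_time_s(),robot.current_force())
E
```

```text
pics
scene 57.12138711534782 284.16169424730106 210.8592517598963 [1.433 0.243 0.873]
die [(0.96, 182, 186), (0.85, 218, 219), (0.76, 176, 261)]
die_rib [(0.89, 218, 205), (0.88, 175, 247), (0.69, 180, 178)]
press [(0.78, 345, 230), (0.33, 415, 237)]
press_seat [(0.69, 348, 224)]
clamp_hinge [(0.92, 340, 239)]
clamp_bar [(0.94, 347, 198)]
tray [(0.78, 226, 214)]
bowl [(0.71, 414, 237)]
squeeze [(0.9, 146, 218), (0.44, 345, 230)]
turner [(0.65, 244, 275), (0.5, 145, 219)]
top 49.27742213020701 284.52887134486434 211.8277254274567 [ 0.522 -0.006  1.446]
die [(0.89, 374, 157), (0.65, 359, 228), (0.62, 426, 254)]
die_rib [(0.84, 430, 257), (0.58, 364, 221), (0.58, 375, 150)]
press [(0.57, 230, 242)]
press_seat [(0.74, 231, 243), (0.18, 357, 232)]
clamp_hinge [(0.55, 228, 215)]
clamp_bar [(0.83, 219, 198)]
tray [(0.67, 357, 231)]
bowl [(0.72, 159, 262)]
squeeze [(0.69, 429, 195)]
turner [(0.95, 306, 155)]
[[-9.66195526e-01 -2.57810406e-01  9.97108745e-07]
 [-2.57810406e-01  9.66195526e-01 -2.03759778e-05]
 [ 4.28973711e-06 -1.99442436e-05 -1.00000000e+00]] 1.1 [0.25337692 0.22207288 0.4541007 ]
```

View pics/scene0.png

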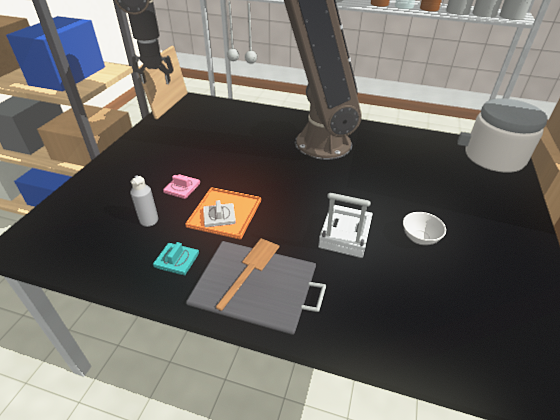

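View pics/top0.png

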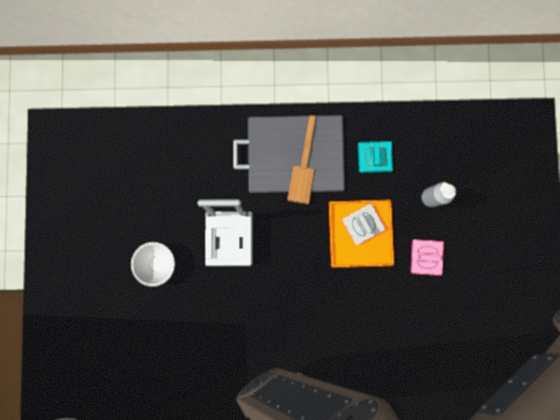

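Candidates (top view): steel die in the orange tray at (363,224), pink look-alike at (428,257), turquoise look-alike at (375,157). By the description I want the steel one in the tray. In the scene view these are (218,214), (181,186) and (176,259). The press is at (229,238) in the top view, with its clamp upright.

```bash
python3 - <<'E'
from h import *
t=cv2.imread("pics/top0.png"); s=cv2.imread("pics/scene0.png")
f=lambda im,x,y,w,h,k:cv2.resize(im[y:y+h,x:x+w],None,fx=k,fy=k,interpolation=cv2.INTER_CUBIC)
a=f(t,325,196,75,75,5.2); b=f(t,192,196,75,75,5.2)
cv2.imwrite("pics/crop1.png",np.hstack([a,b]))
px=lambda x,y:(y/420,x/560)
R=lambda v:np.array(v).round(4)
p,e=tri(px(218,205),px(364,221));print("rib",R(p),e, "at z.054 top",R(atz("top",px(364,221),.054)),"scene",R(atz("scene",px(218,205),.054)))
for n,a1,b1 in(("seat",(348,224),(231,243)),("hinge",(340,239),(228,215)),("bar",(347,198),(219,198))):
    p,e=tri(px(*a1),px(*b1));print(n,R(p),round(e,4))
g=t.astype(int); sat=g.max(2)-g.min(2)
# steel in tray
m=((sat<60)&(g.min(2)>70)).astype(np.uint8)
d=np.zeros_like(m); d[204:264,333:391]=m[204:264,333:391]
pts=cv2.findNonZero(d); r=cv2.minAreaRect(pts);print("die rect",r)
w=np.array([atz("top",px(x,y),.022)[:2] for x,y in cv2.boxPoints(r)]);print(R(w))
d=np.zeros_like(m); d[211:270,200:258]=((sat<60)&(g.min(2)>150))[211:270,200:258]
r=cv2.minAreaRect(cv2.findNonZero(d));print("press rect",r)
w=np.array([atz("top",px(x,y),.058)[:2] for x,y in cv2.boxPoints(r)]);print(R(w))
E
```

```text
rib [ 0.5847 -0.2224  0.0597] 0.0008421484345526831 at z.054 top [ 0.5851 -0.2237  0.054 ] scene [ 0.5787 -0.2252  0.054 ]
seat [0.524  0.1882 0.041 ] 0.0107
hinge [0.6107 0.1859 0.0571] 0.0066
bar [0.6441 0.1864 0.2408] 0.0011
die rect ((363.4267578125, 223.94903564453125), (29.369600296020508, 32.56194305419922), 61.38954162597656)
[[ 0.5943 -0.161 ]
 [ 0.6414 -0.251 ]
 [ 0.5605 -0.2921]
 [ 0.5138 -0.2025]]
press rect ((227.5, 238.5), (44.99999237060547, 52.99999237060547), -0.0)
[[0.4598 0.2599]
 [0.6204 0.2593]
 [0.6181 0.1219]
 [0.4577 0.1237]]
```

View pics/crop1.png

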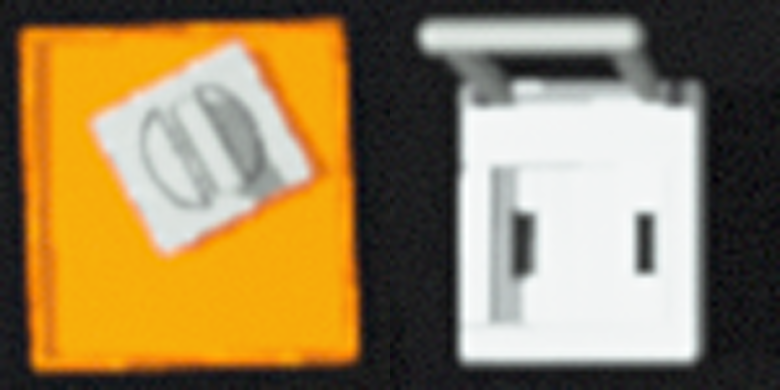

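```bash
cat > fit.py <<'E'
from h import *
from scipy.optimize import least_squares
from scipy.ndimage import map_coordinates, gaussian_filter
def fitbox(dims,x0,freeh,imgs,W=4):
    # dims: xmin,xmax,ymin,ymax,z0,z1 local ; params x,y,yaw,h
    a,b,c,d,z0,z1=dims
    L=np.array([[x,y,z] for x in(a,b) for y in(c,d) for z in(z0,z1)])
    K=[]
    for cam,im in imgs.items():
        K.append((cam,gaussian_filter(im.astype(float),.7)))
    def hull(cam,q):
        cs,sn=np.cos(q[2]),np.sin(q[2])
        P=L@np.array([[cs,-sn,0],[sn,cs,0],[0,0,1]]).T+[q[0],q[1],q[3]]
        return cv2.convexHull(np.array([proj(cam,p) for p in P],np.float32))[:,0]
    # measure edge points near the current hull, iterate
    q=np.array(x0,float); n=4 if freeh else 3
    for it in range(6):
        E=[]
        w=W if it<2 else 2.5
        for cam,im in K:
            H=hull(cam,q)
            for i in range(len(H)):
                p0,p1=H[i],H[(i+1)%len(H)]; l=np.linalg.norm(p1-p0)
                if l<6: continue
                nn=np.array([p1[1]-p0[1],p0[0]-p1[0]])/l
                if np.dot(nn,(p0+p1)/2-H.mean(0))<0: nn=-nn
                for u in np.linspace(.12,.88,int(l)):
                    s=np.arange(-w,w+.01,.1); X=p0+u*(p1-p0)+s[:,None]*nn
                    v=map_coordinates(im,[X[:,1],X[:,0]],order=1)
                    g=-np.gradient(v); k=g.argmax()
                    if g[k]<1.5: continue
                    ww=np.clip(g,0,None)*(abs(s-s[k])<1.5); E.append((cam,X[0]+nn*( (ww*s).sum()/ww.sum()+w)))
        def res(v):
            qq=np.r_[v,q[n:]]; r=[]
            for cam in imgs:
                H=hull(cam,qq).reshape(-1,1,2)
                r+=[cv2.pointPolygonTest(H,(float(e[0]),float(e[1])),True) for c_,e in E if c_==cam]
            return np.array(r)
        s=least_squares(res,q[:n],loss="soft_l1",f_scale=.3,x_scale=[.01,.01,.05,.01][:n],diff_step=1e-3)
        q=np.r_[s.x,q[n:]]
    return q,np.median(abs(res(s.x))),len(E)
E
cat > m.py <<'E'
from fit import *
t=cv2.imread("pics/top0.png"); s=cv2.imread("pics/scene0.png")
P=lambda r:(r[0].round(4),round(float(r[1]),3),r[2])
g=lambda i:i.min(2)
for k in({"top":g(t)},{"scene":g(s)},{"top":g(t),"scene":g(s)}):
    print("press",P(fitbox((-.067,.093,-.068,.068,0,.048),[.525,.19,0.01,.010],len(k)>1 ,k)))
    print("die  ",P(fitbox((-.045,.045,-.05,.05,0.0,.018),[.578,-.2265,.478,.004],False,k)))
E
python3 m.py
```

```text
press (array([ 0.5253,  0.1929, -0.0224,  0.01  ]), 0.346, 190)Traceback (most recent call last):
  File "m.py", line 7, in <module>
    print("die  ",P(fitbox((-.045,.045,-.05,.05,0.0,.018),[.578,-.2265,.478,.004],False,k)))
                    ~~~~~~^^^^^^^^^^^^^^^^^^^^^^^^^^^^^^^^^^^^^^^^^^^^^^^^^^^^^^^^^^^^^^^^
  File "fit.py", line 39, in fitbox
    s=least_squares(res,q[:n],loss="soft_l1",f_scale=.3,x_scale=[.01,.01,.05,.01][:n],diff_step=1e-3)
    return func(*args, **kwargs)
    result = trf(vector_fun.fun, vector_fun.jac, x0, f0, J0, lb, ub, ftol, xtol,
                 gtol, max_nfev, x_scale, loss_function, tr_solver,
                 tr_options.copy(), verbose, callback=callback_wrapped)
    return trf_no_bounds(
        fun, jac, x0, f0, J0, ftol, xtol, gtol, max_nfev, x_scale,
        loss_function, tr_solver, tr_options, verbose, callback=callback)
    f_new = fun(x_new)
    self._update_fun()
    ~~~~~~~~~~~~~~~~^^
    self.f = self.fun_wrapped(xp_copy(self.x))
             ~~~~~~~~~~~~~~~~^^^^^^^^^^^^^^^^^
    return np.atleast_1d(self.fun(x))
                         ~~~~~~~~^^^
    return self.f(x, *self.args, **self.kwargs)
           ~~~~~~^^^^^^^^^^^^^^^^^^^^^^^^^^^^^^
  File "fit.py", line 36, in res
    H=hull(cam,qq).reshape(-1,1,2)
      ~~~~^^^^^^^^
  File "fit.py", line 14, in hull
    return cv2.convexHull(np.array([proj(cam,p) for p in P],np.float32))[:,0]
                                    ~~~~^^^^^^^
  File "h.py", line 11, in proj
    k=robot.get_calibration(cam); f=210/np.tan(np.radians(k["fovy"])/2)
ValueError: time passes only in moves, steps and waits
```

```bash
python3 - <<'E'
s=open("h.py").read().replace("robot.get_calibration(cam)","cal(cam)").replace("def ray","import functools\n@functools.cache\ndef cal(c): return robot.get_calibration(c)\ndef ray",1)
open("h.py","w").write(s)
s=open("fit.py").read()
s=s.replace("qq=np.r_[v,q[n:]]","qq=np.r_[q[:n]+(v-1)*S,q[n:]]").replace("q[:n],loss","np.ones(n),loss").replace("x_scale=[.01,.01,.05,.01][:n],diff_step=1e-3","diff_step=.03").replace("q=np.r_[s.x,q[n:]]","med=np.median(abs(res(s.x)));q=np.r_[q[:n]+(s.x-1)*S,q[n:]]").replace("np.median(abs(res(s.x))),len","med,len").replace("n=4 if freeh else 3","n=4 if freeh else 3; S=np.array([.01,.01,.05,.01])[:n]")
open("fit.py","w").write(s)
E
python3 m.py
```

```text
press (array([ 0.5253,  0.1929, -0.0217,  0.01  ]), 0.324, 190)
die   (array([ 0.5779, -0.2269,  0.4491,  0.004 ]), 0.599, 120)
press (array([ 0.5278,  0.1904, -0.0086,  0.01  ]), 0.149, 175)
die   (array([ 0.5769, -0.227 ,  0.4827,  0.004 ]), 0.556, 94)
press (array([ 0.5258,  0.1921, -0.0214,  0.0084]), 0.337, 364)
die   (array([ 0.5775, -0.2267,  0.4829,  0.004 ]), 0.594, 214)
```

```bash
cat > pick.py <<'E'
from h import *
D=(.5775,-.2267,.478); S=(.526,.192,-.017)
best=None
for k in(0,np.pi):
    a=robot.solve_ik([D[0],D[1],.15],down(D[2]+k)); b=robot.solve_ik([S[0],S[1],.15],down(S[2]+k))
    print(k,np.round(a,2) if a is not None else a,np.round(b,2) if b is not None else b)
    if a is not None and b is not None:
        c=max(abs(a[5]),abs(b[5]))
        if best is None or c<best[0]: best=(c,k)
k=best[1]; print("k",k); open("k.txt","w").write(str(k))
Ro=down(D[2]+k)
robot.move_gripper(.05,60)
robot.movep([D[0],D[1],.12],Ro); robot.sleep(.3)
f0=np.array(robot.current_force()); np.save("f0.npy",f0); print("f0",f0.round(2),robot.current_time_s())
robot.movel([D[0],D[1],.028],feed=.12)
print(robot.current_tool_pos(),np.round(robot.current_force(),1))
robot.move_gripper(.0,90)
print("w",robot.current_grip_width(),robot.current_finger_force(),np.round(robot.current_force(),1))
robot.movel([D[0],D[1],.15],feed=.15); robot.sleep(.2)
print("w",robot.current_grip_width(),np.round(np.array(robot.current_force())-f0,2))
robot.movep([.47,.02,.17],down(S[2]+k))
robot.movep([S[0],S[1],.15],down(S[2]+k)); robot.sleep(.3)
print(np.round(robot.current_tool_pos(),4),np.round(np.array(robot.current_force())-f0,2),np.round(np.array(robot.current_torque()),2))
for c in("scene","top"): cv2.imwrite(f"pics/{c}1.png",np.array(robot.read_camera(c)))
print(robot.current_time_s())
E
python3 pick.py; python3 - <<'E'
import cv2,numpy as np
s=cv2.imread("pics/scene1.png");t=cv2.imread("pics/top1.png")
r=lambda i:cv2.resize(i,(400,400),interpolation=cv2.INTER_CUBIC)
cv2.imwrite("pics/c2.png",np.hstack([r(s[120:270,270:420]),r(t[170:290,170:290])]))
E
```

```text
0 [-0.06  0.33 -0.22  0.   -1.02  2.11] [ 0.7   0.24 -0.36  0.   -0.98  0.85]
3.141592653589793 [-0.06  0.33 -0.22  0.   -1.02 -1.03] [ 0.7   0.24 -0.36  0.   -0.98 -2.29]
k 0
f0 [-0.51  0.28 -0.3 ] 3.9833
[ 0.5781275  -0.22678642  0.02866368] [-0.3 -1.2  0.8]
w 0.014261775966740779 88.90748977661133 [-1.9  1.7  6.3]
w 0.014314513198415112 [ 1.23  0.3  -3.67]
[0.5262 0.1913 0.1503] [ 0.32  0.13 -4.03] [ 0.02  0.01 -0.05]
8.6833
```

View pics/c2.png

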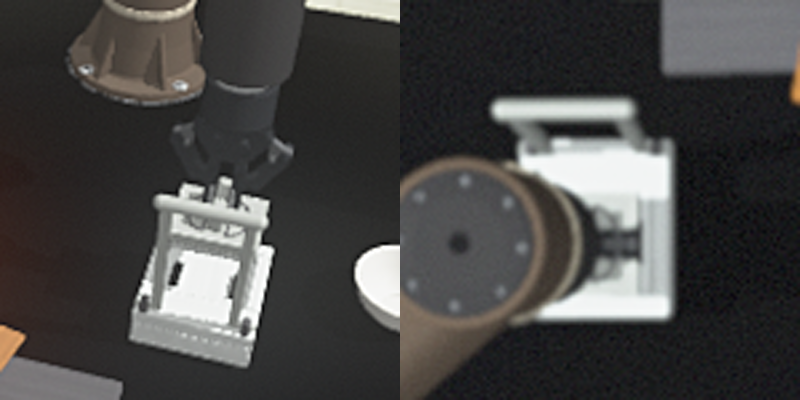

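The die is held level over the recess: scene crop about (225,215), with the clamp upright in front of it. The force reading of −4 N matches its weight. Next is a guarded descent.

```bash
cat > ins.py <<'E'
from h import *
f0=np.load("f0.npy"); S=(.526,.192,-.017); Ro=down(S[2]+float(open("k.txt").read()))
F=lambda:np.array(robot.current_force())-f0
x=np.array([S[0],S[1],.095]); robot.movel(x,Ro,feed=.12); robot.sleep(.2)
b=F(); print("base",b.round(2),robot.current_time_s())
while x[2]>.058:
    x[2]-=.001; robot.movel(x,Ro,feed=.02); f=F()-b
    print(round(x[2],4),np.round(robot.current_tool_pos(),4),f.round(1),np.round(robot.current_torque(),2))
    if f[2]>8: break
    if np.hypot(f[0],f[1])>2: x[:2]+=np.clip(f[:2]*1.5e-4,-.0005,.0005)
print(robot.current_time_s())
E
python3 ins.py
```

```text
base [-0.25 -0.06 -3.74] 9.4917
0.094 [0.526  0.192  0.0942] [ 0.6  0.1 -0.4] [-0.01  0.06 -0.06]
0.093 [0.5259 0.1919 0.0929] [ 0.9  0.1 -0.6] [ 0.    0.02 -0.03]
0.092 [0.5259 0.1919 0.0919] [ 0.8 -0.5 -0.1] [ 0.05  0.02 -0.01]
0.091 [0.526  0.192  0.0909] [ 0.5 -1.1 -0.2] [-0.03 -0.02  0.02]
0.09 [0.5259 0.192  0.0899] [ 0.6 -0.3 -0.3] [-0.01  0.02 -0.01]
0.089 [0.526  0.1919 0.0889] [ 0.9 -0.5 -0.7] [ 0.04  0.06 -0.07]
0.088 [0.5259 0.1919 0.0879] [ 0.6 -0.4  0.7] [0.01 0.02 0.  ]
0.087 [0.5259 0.192  0.0869] [ 0.5 -0.7 -0.8] [-0.    0.02 -0.06]
0.086 [0.526  0.192  0.0859] [ 0.6 -0.3  0.5] [-0.01 -0.    0.05]
0.085 [0.5259 0.192  0.0849] [ 1.4  0.1 -0.5] [-0.02 -0.02  0.  ]
0.084 [0.526  0.192  0.0839] [ 1.1 -1.7 -0.6] [-0.01 -0.04  0.  ]
0.083 [0.5261 0.1917 0.0829] [ 0.8 -0.4  0.1] [0.01 0.04 0.03]
0.082 [0.5261 0.1917 0.0819] [ 0.5  0.6 -0.1] [-0.01  0.03  0.02]
0.081 [0.5261 0.1917 0.0809] [ 0.5 -0.4 -0.1] [-0.02  0.01 -0.01]
0.08 [0.5264 0.1918 0.0803] [ 0.7 -1.   3.2] [-0.12  0.18  0.02]
0.079 [0.526  0.1915 0.0788] [ 1.  -1.8  0.9] [-0.5  -0.14 -0.02]
0.078 [0.5261 0.1915 0.0776] [ 1.2 -0.1 -1.1] [-0.1   0.02  0.  ]
0.077 [0.5262 0.1915 0.0768] [ 0.4  0.6 -0.6] [-0.12 -0.03  0.03]
0.076 [0.5263 0.1915 0.0759] [ 0.7 -0.4 -1.1] [-0.18  0.05  0.04]
0.075 [0.5263 0.1915 0.0749] [ 0.7 -1.3 -1.1] [-0.14  0.03  0.05]
0.074 [0.5263 0.1915 0.0739] [ 0.7 -1.3 -1.1] [-0.16 -0.04  0.06]
0.073 [0.5263 0.1915 0.0729] [ 0.5 -0.7 -0.2] [-0.1   0.02  0.04]
0.072 [0.5263 0.1915 0.0719] [ 0.6 -1.5 -0. ] [-0.18  0.11 -0.  ]
0.071 [0.5264 0.1915 0.0712] [ 0.1 -1.9  3.5] [-0.3   0.27  0.07]
0.07 [0.5264 0.1915 0.0706] [-3.1 -1.7 10.5] [-0.51  1.17  0.02]
15.7417
```

```bash
cat > press.py <<'E'
from h import *
f0=np.load("f0.npy"); S=(.526,.192,-.017); Ro=down(S[2]+float(open("k.txt").read()))
F=lambda:np.array(robot.current_force())
p=np.array(robot.current_tool_pos())
robot.move_gripper(.045,60); print("open",F().round(1))
x=np.array([.5262,.1917,.112]); robot.movel([p[0],p[1],.112],Ro,feed=.1)
robot.move_gripper(0.0,20); robot.movel(x,Ro,feed=.1); robot.sleep(.3)
b=np.mean([F() for _ in range(3)],0); print("base",b.round(2),robot.current_time_s(),robot.current_grip_width())
dz=.001;held=None
while x[2]>.078:
    x[2]-=dz; robot.movel(x,Ro,feed=.02); f=F()-b; p=np.array(robot.current_tool_pos())
    if f[2]>2: print(round(x[2],5),p.round(4),f.round(1),np.round(robot.current_torque(),2))
    if f[2]>2: dz=.0004
    if f[2]>14: dz=.0002
    if f[2]>20 : break
print(robot.current_time_s(),x); np.save("x.npy",x);np.save("b.npy",b)
E
python3 press.py
```

```text
open [-0.9 -0.4 -0. ]
base [ 0.03 -0.43  0.1 ] 17.7583 0.00011488048026247932
0.095 [0.5264 0.1918 0.0953] [-0.6  1.2  3.5] [ 0.05  0.33 -0.  ]
0.0946 [0.5264 0.1918 0.095 ] [-1.5 -0.5  6.2] [ 0.08  0.69 -0.02]
0.0942 [0.5264 0.1918 0.0948] [-2.6  1.1  6.4] [0.01 0.79 0.03]
0.0938 [0.5264 0.1918 0.0944] [-2.4  0.4  6.7] [ 0.03  0.85 -0.03]
0.0934 [0.5264 0.1918 0.094 ] [-2.2  0.1  6.9] [-0.02  0.79  0.03]
0.093 [0.5264 0.1918 0.0936] [-2.6  1.3  6.6] [ 0.04  0.89 -0.01]
0.0926 [0.5264 0.1919 0.0932] [-1.8  0.7  6.7] [-0.04  0.88 -0.01]
0.0922 [0.5264 0.1918 0.0928] [-2.2  0.7  7. ] [-0.01  0.88 -0.  ]
0.0918 [0.5264 0.1918 0.0924] [-2.8  1.2  7.1] [-0.01  0.84 -0.01]
0.0914 [0.5264 0.1918 0.092 ] [-2.4  0.8  6.8] [-0.05  0.82 -0.03]
0.091 [0.5264 0.1918 0.0916] [-1.7  0.7  6.6] [0.03 0.8  0.01]
0.0906 [0.5264 0.1918 0.0914] [-2.9  0.1  8.6] [-0.16  1.22  0.  ]
0.0902 [0.5264 0.1918 0.0914] [-3.9 -0.2 11.8] [-0.21  1.79  0.01]
0.0898 [0.5264 0.1918 0.0914] [-5.2 -0.6 15.5] [-0.25  2.37 -0.01]
0.0896 [0.5264 0.1918 0.0914] [-6.8 -0.4 16.6] [-0.3   2.58 -0.  ]
0.0894 [0.5264 0.1918 0.0914] [-7.2 -0.4 18.8] [-0.3   2.83 -0.02]
0.0892 [0.5264 0.1918 0.0914] [-8.8 -1.3 21. ] [-0.38  3.11 -0.03]
26.0083 [0.5262 0.1917 0.0892]
```

```bash
cat > hold.py <<'E'
from h import *
x=np.load("x.npy");b=np.load("b.npy");Ro=down(-.017+float(open("k.txt").read()))
F=lambda:(np.array(robot.current_force())-b).round(1)
x[2]-=.0001; robot.movel(x,Ro,feed=.02)
for i in range(8): print(F(),np.round(robot.current_tool_pos(),4)[2]); robot.sleep(.1)
robot.movel([x[0],x[1],.115],Ro,feed=.08)
robot.movep([.40,.10,.25],Ro)
for c in("scene","top"): cv2.imwrite(f"pics/{c}2.png",np.array(robot.read_camera(c)))
for l in("die_rib","clamp_bar","clamp_hinge"):
    r={c:robot.mark_of(l,c) for c in("scene","top")}
    a=[(v["p"],v["centre"]) for v in r["scene"]];d=[(v["p"],v["centre"]) for v in r["top"]]
    for pa,A in a:
        for pd,B in d:
            P,e=tri(A,B)
            if e<.015: print(l,round(pa,2),round(pd,2),P.round(4),round(e,4))
print(robot.current_time_s())
s=cv2.imread("pics/scene2.png");t=cv2.imread("pics/top2.png")
r=lambda i:cv2.resize(i,(400,400),interpolation=cv2.INTER_CUBIC)
cv2.imwrite("pics/c3.png",np.hstack([r(s[175:265,300:390]),r(t[190:280,190:280])]))
E
python3 hold.py
```

```text
[-8.8 -0.8 21.3] 0.0914
[-8.3 -2.1 22.4] 0.0914
[-9.  -0.4 22.2] 0.0913
[-7.7 -0.7 21.4] 0.0913
[-9.3  0.4 21.7] 0.0914
[-8.5 -0.5 20.8] 0.0914
[-8.5 -0.4 21.6] 0.0914
[-8.7 -1.4 22.3] 0.0913
die_rib 0.87 0.7 [ 0.7902 -0.2653  0.0494] 0.0087
die_rib 0.82 0.61 [0.525  0.1955 0.0986] 0.0076
die_rib 0.66 0.7 [ 0.7457 -0.2241  0.2893] 0.0001
clamp_bar 0.82 0.94 [0.6333 0.1878 0.2388] 0.0002
clamp_hinge 0.78 0.59 [0.6238 0.1854 0.0661] 0.0062
28.775
```

View pics/c3.png

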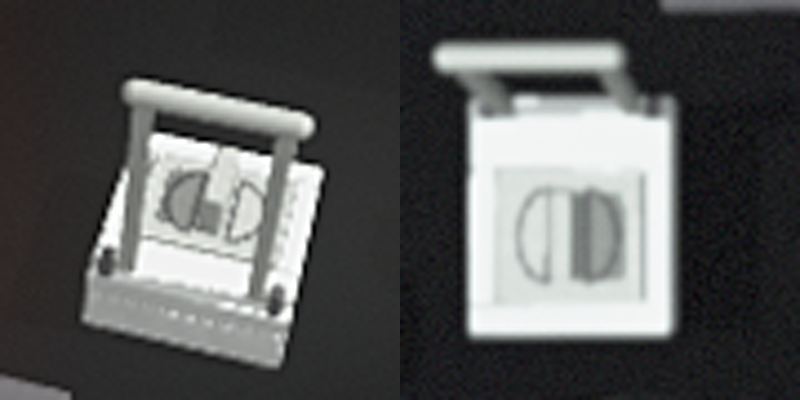

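Hold done at 21–22 N for over 0.6 s, rigid at z 0.0914. In the crop the die sits flush and centred in the recess (top crop ~(570,235)) and the clamp bar is at (530,58). Next I'll close the clamp.

```bash
cat > clamp.py <<'E'
from h import *
Ro=down(-.017+float(open("k.txt").read()))
c,s=np.cos(-.017),np.sin(-.017); H=np.array([.526+.085*c,.192+.085*s,.0674]); ux=np.array([c,s,0])
bar=lambda th:H-ux*.165*np.cos(th)+[0,0,.165*np.sin(th)]
P=lambda th:bar(th)+ux*.019-[0,0,.018]
st=P(1.73)+ux*.025
robot.movel([.45,.15,.31],Ro,feed=.2)
robot.movep([st[0],st[1],.31],Ro); robot.movel(st,Ro,feed=.15); robot.sleep(.2)
b=np.array(robot.current_force()); print("t",robot.current_time_s(),st.round(3))
F=lambda:np.array(robot.current_force())-b
ok=True
for th in np.arange(1.8,.74,-.09):
    robot.movel(P(th),Ro,feed=.1); f=F(); print(round(th,2),f.round(1))
    if np.linalg.norm(f)>22: ok=False; print("stop"); break
print(robot.current_time_s())
if ok:
    p=np.array(robot.current_tool_pos())
    robot.movel(p+ux*.008,Ro,feed=.1); robot.movel([p[0],p[1],.235],Ro,feed=.15)
    cv2.imwrite("pics/scene3.png",np.array(robot.read_camera("scene"))); im=cv2.imread("pics/scene3.png")
    cv2.imwrite("pics/c4.png",cv2.resize(im[150:270,290:410],(400,400),interpolation=cv2.INTER_CUBIC))
print(robot.current_time_s())
E
python3 clamp.py
```

```text
t 31.325 [0.681 0.189 0.212]
1.8 [-0.6  0.4 -0.1]
1.71 [-0.5  0.6  0.4]
1.62 [-0.  -0.6  0.1]
1.53 [-0.4  0.4 -0.1]
1.44 [0.  0.4 0.3]
1.35 [ 0.   0.3 -0.1]
1.26 [-0.6  0.2  0.1]
1.17 [-0.1  0.6  0.1]
1.08 [-1.3  0.2 -0. ]
0.99 [-0.1  0.9  0.7]
0.9 [-0.7 -0.3  0.5]
0.81 [-0.1  0.7  0.8]
34.9167
35.8083
```

View pics/c4.png

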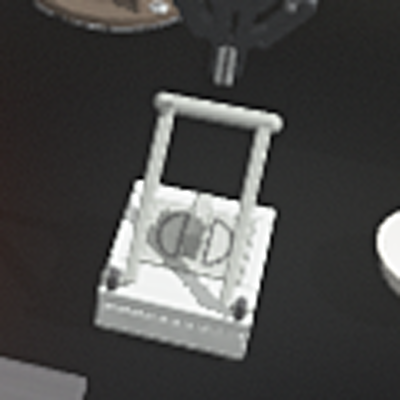

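```bash
python3 - <<'E'
from h import *
c,s=np.cos(-.017),np.sin(-.017); H=np.array([.526+.085*c,.192+.085*s,.0674]); ux=np.array([c,s,0])
for th in(1.8,1.6,1.4,1.2,1.1,1,.9,.8,.7,.6,.5): print(th,proj("scene",H-ux*.165*np.cos(th)+[0,0,.165*np.sin(th)]).round(1))
p=np.array(robot.current_tool_pos());print(p,proj("scene",p))
r=robot.mark_of("clamp_bar","scene")
print([(v["p"],v["centre"][1]*560,v["centre"][0]*420) for v in r])
E
```

```text
1.8 [347.7 203. ]
1.6 [350.2 194.3]
1.4 [352.3 187.8]
1.2 [353.9 183.7]
1.1 [354.5 182.5]
1 [355. 182.]
0.9 [355.3 182. ]
0.8 [355.5 182.5]
0.7 [355.6 183.6]
0.6 [355.6 185.2]
0.5 [355.4 187.2]
[0.51553396 0.19173861 0.23385348] [356.58921323 172.88657393]
[(0.76, 353.416, 184.002)]
```

```bash
cat > close.py <<'E'
from h import *
Ro=down(-.017+float(open("k.txt").read()))
c,s=np.cos(-.017),np.sin(-.017); H=np.array([.526+.085*c,.192+.085*s,.0674]); ux=np.array([c,s,0])
P=lambda th:H-ux*(.165*np.cos(th)+.003)+[0,0,.165*np.sin(th)+.008]
q=P(.85); robot.movel([q[0],q[1],.235],Ro,feed=.15); robot.sleep(.2)
b=np.array(robot.current_force()); F=lambda:np.array(robot.current_force())-b
robot.movel(q,Ro,feed=.08); print(F().round(1))
for th in list(np.arange(.78,.1,-.08))+list(np.arange(.1,-.06,-.01)):
    robot.movel(P(th),Ro,feed=.06 if th>.12 else .02); f=F(); print(round(th,2),f.round(1),np.round(robot.current_tool_pos(),4))
    if f[2]>9: break
robot.sleep(.2); print(F().round(1))
p=np.array(robot.current_tool_pos())
robot.movel([p[0],p[1],.2],Ro,feed=.12); robot.movep([.42,-.05,.28],Ro); robot.sleep(.3)
for cc in("scene","top"): cv2.imwrite(f"pics/{cc}4.png",np.array(robot.read_camera(cc)))
S=cv2.imread("pics/scene4.png");t=cv2.imread("pics/top4.png")
r=lambda i:cv2.resize(i,(400,400),interpolation=cv2.INTER_CUBIC)
cv2.imwrite("pics/c5.png",np.hstack([r(S[170:270,295:395]),r(t[190:290,180:280])]))
for l in("clamp_bar","die_rib"):
    print(l,[(round(P_[0],2),P_[1]) for A in robot.mark_of(l,"scene") for B in robot.mark_of(l,"top") for P_ in [tri(A["centre"],B["centre"])] if P_[1]<.015])
print(robot.current_time_s())
E
sed -i 's/(round(P_\[0\],2),P_\[1\])/(P_[0].round(3),round(P_[1],3))/' close.py; python3 close.py
```

```text
[ 0.3 -1.  -0.6]
0.78 [ 0.  -0.6  0.9] [0.4903 0.1926 0.1915]
0.7 [ 1.1 -1.   0.1] [0.4817 0.1928 0.1817]
0.62 [ 0.2 -1.4 -0.9] [0.4737 0.1928 0.1712]
0.54 [ 0.6 -1.1 -0.6] [0.4664 0.1929 0.16  ]
0.46 [ 1.  -1.5  0.5] [0.4598 0.1929 0.1482]
0.38 [ 1.2 -0.2  0.2] [0.4544 0.193  0.1362]
0.3 [ 0.7 -0.5  0.1] [0.4501 0.1931 0.1237]
0.22 [-0.6 -0.5  0.3] [0.4467 0.1931 0.1109]
0.14 [-0.6 -0.6 -0.4] [0.4443 0.1931 0.0979]
0.1 [-0.1 -0.2 -0.8] [0.4438 0.1933 0.0918]
0.09 [-0.  -0.1  0.2] [0.4436 0.1933 0.0901]
0.08 [ 0.7 -0.7 -0.3] [0.4435 0.1933 0.0885]
0.07 [ 0.3 -0.9 -0.9] [0.4433 0.1933 0.0868]
0.06 [-0.6 -0.9 -0.1] [0.4432 0.1934 0.0852]
0.05 [-0.3 -1.4 -0.7] [0.4431 0.1933 0.0835]
0.04 [-0.  -0.8 -0.6] [0.4431 0.1933 0.0819]
0.03 [-0.2 -1.6 -0.3] [0.4431 0.1934 0.0802]
0.02 [ 0.6 -0.7  0.1] [0.443  0.1933 0.0786]
0.01 [ 0.3 -1.2 -0.7] [0.443  0.1934 0.0769]
0.0 [ 1.2 -0.4  0.7] [0.443  0.1934 0.0754]
-0.01 [-5.  -2.6 16. ] [0.4432 0.1935 0.0749]
[-5.6 -2.2 15.3]
clamp_bar [(array([0.46 , 0.189, 0.075]), np.float64(0.012))]
die_rib [(array([ 0.788, -0.273,  0.042]), np.float64(0.007)), (array([ 0.743, -0.231,  0.284]), np.float64(0.002)), (array([ 0.475, -0.421,  0.055]), np.float64(0.008)), (array([0.522, 0.193, 0.088]), np.float64(0.004))]
46.5333
```

View pics/c5.png

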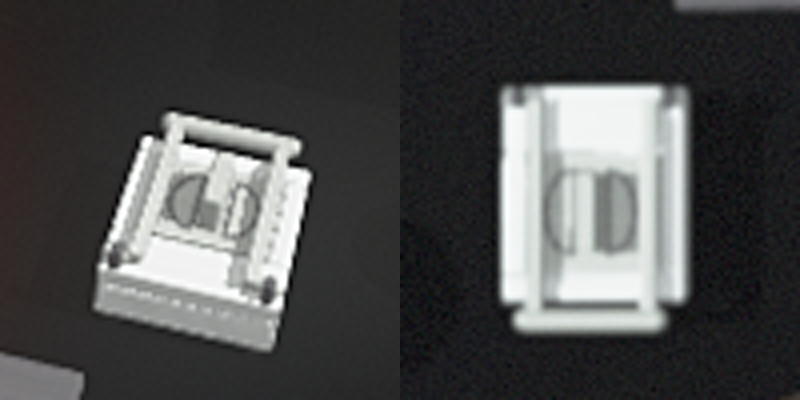

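The clamp lies flat: in the top crop the bar is at (590,320), in front of the press. It stopped at z 0.0749, which gives the same foot height (about 11 mm) as the die's bottoming height. Handing in.

```bash
python3 -c "
from bench import robot
print(robot.finish_job())"
```

```text
the job is handed in; nothing more can be done
None
```

The steel die is seated in the press and bottomed out, held there at about 21–22 N for over half a second (highest reading 22.4 N). The clamp frame was then closed flat, the arm backed off clear, and the job handed in after about 47 s.

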